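# Load the pack's cells into the tester in order

### The job

The three long cells in the tray came out of a scooter battery in this order and head to tail; load them into the cell tester, which numbers its results in the order the bays are filled: the cell next to the tray's handle goes into bay 1 (beside the display) first, then the middle cell into bay 2, then the last into bay 3. Every cell must lie flat and home in its bay with its + button at the top against the fixed contact and the spring slider pressing on its flat end (push the slider back to make room). Leave the other things on the bench where they are.

Things in the scene. Friction and masses are not known exactly. Their poses are not given: they have to be found in the camera images.
- tester: Bench cell tester, fixed: grey case 305 mm wide, 220 mm long, its face sloping 25 deg, rising away from the robot. Origin on the table under its middle; x points away from the robot at yaw 0, y left, z up. Up the slope = (0.906,0,0.423), straight out of the face = (-0.423,0,0.906) in its axes. Display, knob and switch on the left (+y) of the face; to their right three alike bays, 75 mm apart.
- bay1_mid (a point): Middle of bay 1, the bay next to the display (1 white dot on the rail at its head): where the centre of a cell is when home, 22 mm out from the face; it lies up the slope, underside 6 mm off the face, in two black V rests (38 mm wide, 12 mm long, 16 mm tall, centred 45 mm down and 42 mm up the slope from here); between them clear for fingers. Axes as tester.
- bay1_plus (a point): Point on bay 1's fixed brass contact at its top end, 70 mm up the slope from bay1_mid: where the tip of the cell's + button is when home. The contact and the block behind it stand 28 mm out from the face, 30 mm wide. Rests, contact and slider are slippery plastic and polished brass.
- slider1 (a joint): Spring slider at bay 1's low end, m: 0 at rest (its face 62 mm down the slope from bay1_mid, 132 mm from the fixed contact), pushed down the slope to at most 0.022; 0.008 with a cell home. 4 to 6.5 N; let go, it slides a cell up to the contact. Black tab 26 mm wide, standing 46 mm out from the face: a cell parallel to the face, underside 30 to 40 mm off it, pushes it and clears the contact.
- bay2_mid (a point): Middle of bay 2, the middle bay (2 white dots at its head): where the centre of a cell is when home, 22 mm out from the face; it lies up the slope, underside 6 mm off the face, in two black V rests (38 mm wide, 12 mm long, 16 mm tall, centred 45 mm down and 42 mm up the slope from here); between them clear for fingers. Axes as tester.
- bay2_plus (a point): Point on bay 2's fixed brass contact at its top end, 70 mm up the slope from bay2_mid: where the tip of the cell's + button is when home. The contact and the block behind it stand 28 mm out from the face, 30 mm wide. Rests, contact and slider are slippery plastic and polished brass.
- slider2 (a joint): Spring slider at bay 2's low end, m: 0 at rest (its face 62 mm down the slope from bay2_mid, 132 mm from the fixed contact), pushed down the slope to at most 0.022; 0.008 with a cell home. 4 to 6.5 N; let go, it slides a cell up to the contact. Black tab 26 mm wide, standing 46 mm out from the face: a cell parallel to the face, underside 30 to 40 mm off it, pushes it and clears the contact.
- bay3_mid (a point): Middle of bay 3, the bay farthest from the display (3 white dots at its head): where the centre of a cell is when home, 22 mm out from the face; it lies up the slope, underside 6 mm off the face, in two black V rests (38 mm wide, 12 mm long, 16 mm tall, centred 45 mm down and 42 mm up the slope from here); between them clear for fingers. Axes as tester.
- bay3_plus (a point): Point on bay 3's fixed brass contact at its top end, 70 mm up the slope from bay3_mid: where the tip of the cell's + button is when home. The contact and the block behind it stand 28 mm out from the face, 30 mm wide. Rests, contact and slider are slippery plastic and polished brass.
- slider3 (a joint): Spring slider at bay 3's low end, m: 0 at rest (its face 62 mm down the slope from bay3_mid, 132 mm from the fixed contact), pushed down the slope to at most 0.022; 0.008 with a cell home. 4 to 6.5 N; let go, it slides a cell up to the contact. Black tab 26 mm wide, standing 46 mm out from the face: a cell parallel to the face, underside 30 to 40 mm off it, pushes it and clears the contact.
- tray: Grey tray, fixed, 270 x 180 mm, floor 6 mm thick, rim 14 mm high, a bar handle sticking out 31 mm at one short end. Origin under its middle; x along the 270 mm, away from the handle end; z up. Three places, at x -75 (next to the handle, 1 white dot), 0 and +75 mm: a cell lies level along y, axis 28 mm above the table, on V rests 45 mm either side of its middle; between them clear for fingers.
- cell1: Battery cell in the tray's first place, next to the tray's handle: round, 32 mm diameter, 140 mm long over all, 0.28 kg, slate-blue jacket. Origin at its centre (70 mm from each end); x along the cell to its + end, which has a 14 mm steel button standing 3 mm out of a white ring; the other end is flat. At the start its + end points to the tray's +y.
- cell1_plus (a point): Tip of cell 1's + button, 70 mm from the cell's centre on its axis.
- cell2: Battery cell in the tray's second (middle) place: round, 32 mm diameter, 140 mm long over all, 0.28 kg, slate-blue jacket. Origin at its centre (70 mm from each end); x along the cell to its + end, which has a 14 mm steel button standing 3 mm out of a white ring; the other end is flat. At the start its + end points to the tray's -y.
- cell2_plus (a point): Tip of cell 2's + button, 70 mm from the cell's centre on its axis.
- cell3: Battery cell in the tray's third place, farthest from the handle: round, 32 mm diameter, 140 mm long over all, 0.28 kg, slate-blue jacket. Origin at its centre (70 mm from each end); x along the cell to its + end, which has a 14 mm steel button standing 3 mm out of a white ring; the other end is flat. At the start its + end points to the tray's +y.
- cell3_plus (a point): Tip of cell 3's + button, 70 mm from the cell's centre on its axis.
- screwdriver: Black-handled screwdriver, 190 mm, lying on the table between tray and tester. Leave alone. Origin under its middle.
- short_cell: Short cell, 32 mm diameter, 70 mm tall, standing upright between tray and tester. Not part of the job. Origin under it.
- tape_roll: Roll of black tape, 68 mm across, 24 mm high, lying flat near the far end between tray and tester. Leave alone. Origin under its middle.

How it is judged (in metres and radians):
On the way, in this order (a step that is already met when the one before it is completed fails the run):
1. first cell home in bay 1 (+ button against the fixed contact, slider on its flat end) (distance between cell1 and bay1_mid below 0.005 m and distance between cell1_plus and bay1_plus below 0.005 m), for 0.2 s.
2. then the second cell home in bay 2 (distance between cell2 and bay2_mid below 0.005 m and distance between cell2_plus and bay2_plus below 0.005 m), for 0.2 s.
3. then the third cell home in bay 3 (distance between cell3 and bay3_mid below 0.005 m and distance between cell3_plus and bay3_plus below 0.005 m), for 0.2 s.
At the end, for the whole second after the job is handed in: Cells 1, 2 and 3 lie still in bays 1, 2 and 3: each cell's centre within 5 mm of its bay's middle and the tip of its + button within 5 mm of its place on the bay's fixed contact (all of step 1 and all of step 2 and all of step 3 and linear speed of each of cell1, cell2, cell3 below 0.02 m/s); the robot touches nothing.
It fails at once if a bystander on the bench pushed more than 20 mm from its place (distance of any of screwdriver, short_cell, tape_roll from where it was at the start of the episode above 0.02 m).
It also fails if it takes over 72 s, if anything falls off the work surface, if the arm or the gripper's body presses on something with over 40 N, if the wrist force passes 120 N, or if a joint passes its speed limit or range.

### The arm

A 6-joint arm with a two-finger parallel gripper is mounted at the origin on the work surface. World frame = base frame: x ahead of the robot, y to its left, z up, the work surface at z = 0. Lengths are in m, angles in degrees, forces in N, time in s.
With the tool pointing down it reaches from about 0.35 to 0.775 m from the base axis. Payload 7.3 kg.
Tool frame: the origin (TCP) lies midway between the tips of the shut fingers; the grasp point (between the pads) lies robot.grip_point_offset behind it (robot.grip_point_offset is the distance from the TCP to the grasp point, in m); z points along the fingers, y is the line along which they close (so a half turn about z gives the same grasp; the last joint's range is limited). The gripper opens to 92 mm and grips with 3 to 60 N. Pads are 19 mm wide; open, the fingers measure 130 mm over their backs; the gripper's body (75 mm by 190 mm) begins 47 mm behind the grasp point.
Start: joints at [57.869, 19.595, 87.324, -0, 73.075, -8.365], TCP at [0.212, 0.481, 0.227] pointing down, gripper open.
Joint ranges: [-145.02, 145.02], [-44.19, 115.74], [2.07, 154.8], [-57.11, 237.11], [16.16, 152.29], [-177.93, 177.93]. Speed limits (degrees/s): [147.25, 147.25, 180, 180, 180, 180].

### API

Orientations are given as a 3x3 rotation matrix whose columns are the frame's x, y, z axes.
In Python, from workcell import robot, eyes, ticket gives the robot as it stands. The module is installed in compiled form; this text tells all that it offers.
- The arm moves only by the shell command python3 -m inch 'ROWS' [FORCE]. ROWS is JSON, a list of rows, each a list of 5 numbers: the opening, from 0 (shut) to 1 (fully open), then the shift along the tool's x, y, z as a fraction of full scale, then the turn about the tool's z as a fraction of full scale. A call has exactly 8 rows; each row is the pose to reach, as a shift and turn from the pose commanded when the call began, along the tool's axes at that moment, turning the shorter way round; what a row does not reach only later rows make up. Full scale, the value 1, is 100 mm for a shift and 180 degrees for a turn. A row lasts 1/12 s, in which the tool goes at most 41.7 mm and 7.16 degrees, less where a joint would pass 70% of its speed; a pose out of reach is approached as far as the arm can. A call with a number of a shift or a turn outside -1 to 1 is refused whole. A call with a gripper value outside its range is refused whole. The fingers move at their own pace and stop on an object; FORCE is the grip in N (left out, the last holds). Time passes only in rows, so rows that repeat a pose let the fingers close, or fill a call up. It gives the time, the measured TCP pose, the force, the opening and the grip force at its end, in the units of the state.
- robot.sense(): the state, without advancing time (a new reading comes with each control period).
- eyes.snapshot(name): name is "scene" or "top"; returns the picture (480x640x3 uint8, red, green, blue); there is no depth.
- eyes.camera_info(name): a dict with "fx", "fy", "cx", "cy" (pixels), "eye" and "attitude" of the camera in the world. Camera axes: x right, y up, looking along -z (the intrinsics and any distortion apply to the point x, -y, -z); pixel columns grow to the right and rows downward; lengths in m; the calibration is good to about 2 mm. A picture is of the moment at which its call begins. camera_info takes no time and is no camera call.
- ticket.close_job(): hands the job in; it is judged then, once.
The state is a dict: "time": time; "joints": joint angles; "qd": joint speeds; "joint_torque": joint torques, N m; "eef_pos": TCP position; "tcp_rot": TCP orientation; "wrist_force": force on the tool from outside, world axes, zero at the start; "moment": the same for the moment, N m; "opening": opening from 0.0 (shut) to 1.0 (fully open); "gripper_force": force on a finger pad.
Only numpy, scipy, OpenCV 4.12 (cv2) and the standard library are available. Lean on these libraries where they do the work, as an engineer would, in place of code of your own. Each camera call takes 0.05 s, during which the arm holds its last target. There are 200 camera calls.

## Working session

There is one attempt and no reset: what is moved stays moved. The work goes in short steps, Python scripts to look and compute and a shell command to move; the robot and the scene stay as the last step left them, time stands still between calls to the robot, and variables do not carry over. Pictures are saved under pics/ and viewed, at most 10 in all, crops included, and the job is handed in when it is done.

```bash
mkdir -p pics
python3 - <<'E'
from workcell import robot, eyes, ticket
import cv2, numpy as np
np.set_printoptions(precision=4,suppress=True)
for n in ("scene","top"):
    im=eyes.snapshot(n); cv2.imwrite(f"pics/{n}0.png",im[:,:,::-1]); print(n,eyes.camera_info(n))
s=robot.sense();print(s, robot.grip_point_offset)
E
```

```text
scene {'fx': 446.79122071282796, 'fy': 446.79122071282796, 'cx': 320.94050287674645, 'cy': 238.82162008430828, 'eye': array([ 1.1257, -0.2609,  0.647 ]), 'attitude': array([[ 0.3943, -0.6028,  0.6936],
       [ 0.919 ,  0.2617, -0.295 ],
       [-0.0036,  0.7537,  0.6572]])}
top {'fx': 560.0008704537678, 'fy': 560.0008704537678, 'cx': 319.30822789806285, 'cy': 239.9322428136517, 'eye': array([ 0.4486, -0.0337,  1.2574]), 'attitude': array([[ 0.0074,  0.9948, -0.102 ],
       [-0.9997,  0.0052, -0.0219],
       [-0.0212,  0.1021,  0.9945]])}
{'time': 0.1, 'joints': array([57.8694, 19.6322, 87.37  ,  0.0014, 73.0756, -8.3645]), 'qd': array([ 0.0192, -0.0862, -0.1421, -0.0326, -0.0018,  0.054 ]), 'joint_torque': array([  0.0027, -43.2   , -24.4697,   0.072 ,   0.0525,  -0.0001]), 'eef_pos': array([0.2114, 0.4802, 0.2261]), 'tcp_rot': array([[-0.9152,  0.403 , -0.0007],
       [ 0.403 ,  0.9152, -0.0011],
       [ 0.0002, -0.0013, -1.    ]]), 'wrist_force': array([ 0.8387, -0.9506, -0.1907]), 'moment': array([ 0.003 , -0.0086, -0.012 ]), 'gripper_force': 0.0, 'opening': 1.0001715704709915} 0.0188
```

View pics/top0.png

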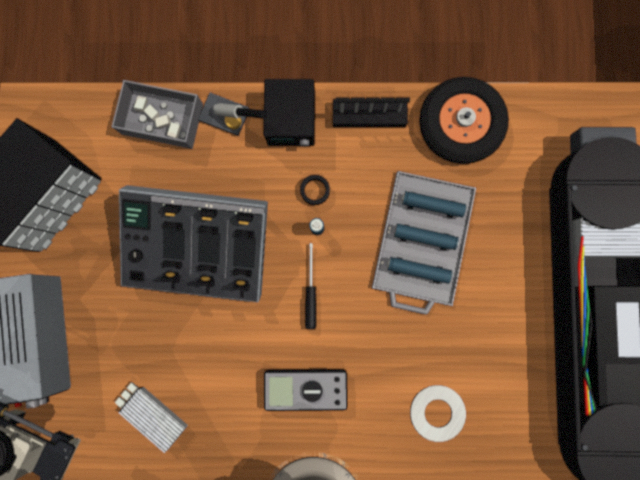

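View pics/scene0.png

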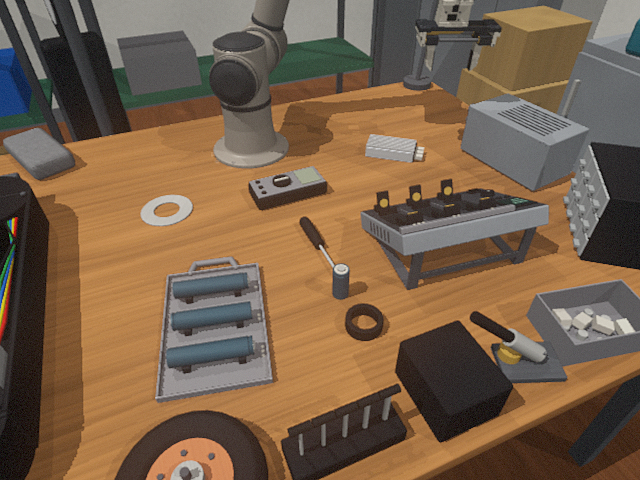

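The top view shows the tester at about (195,245), the tray at (425,240) with its handle at the bottom, and the bystanders at x≈310. The scene view shows the same layout from the far side, with the + rings on cells 1 and 3 pointing opposite to cell 2. I'll enlarge both areas next.

Run:
```python
import cv2, numpy as np
def crop(n,c0,r0,w,h,k,out):
    im=cv2.imread(f"pics/{n}0.png")[r0:r0+h,c0:c0+w]
    im=cv2.resize(im,None,fx=k,fy=k,interpolation=cv2.INTER_CUBIC)
    for c in range(-(-c0//20)*20,c0+w,20):
        x=int((c-c0+.5)*k);cv2.line(im,(x,0),(x,6),(0,255,255),1);cv2.putText(im,str(c),(x+2,16),0,.4,(0,255,255),1)
    for r in range(-(-r0//20)*20,r0+h,20):
        y=int((r-r0+.5)*k);cv2.line(im,(0,y),(6,y),(0,255,255),1);cv2.putText(im,str(r),(8,y+4),0,.4,(0,255,255),1)
    if out: cv2.imwrite(out,im)
    return im
crop("top",112,182,160,120,5,"pics/tt.png")
crop("scene",355,165,200,130,4,"pics/ts.png")
a=crop("top",365,165,118,150,4,None)
b=crop("scene",155,250,125,150,2.6,None)
o=np.zeros((600,800,3),np.uint8);o[:a.shape[0],:a.shape[1]]=a;o[:b.shape[0],475:475+b.shape[1]]=b
cv2.imwrite("pics/tray.png",o)
```

```text
(no output)
```

View pics/tt.png

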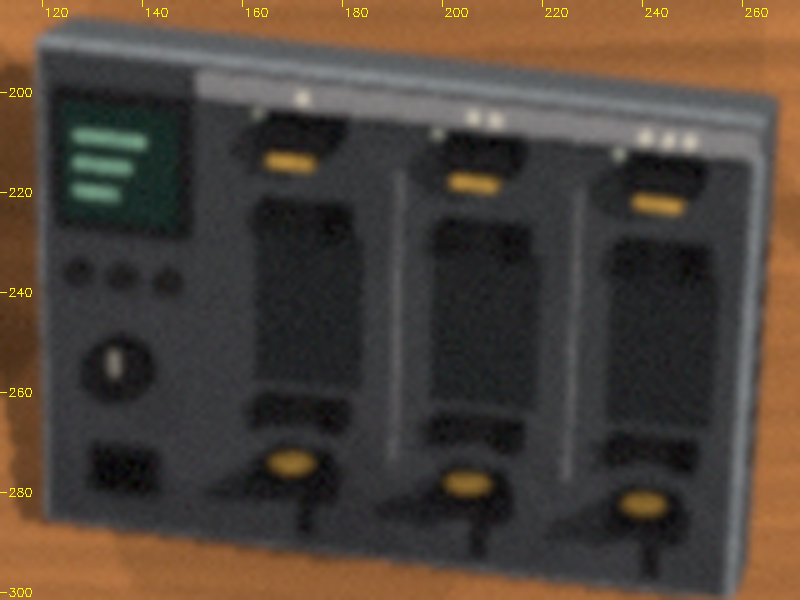

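View pics/ts.png

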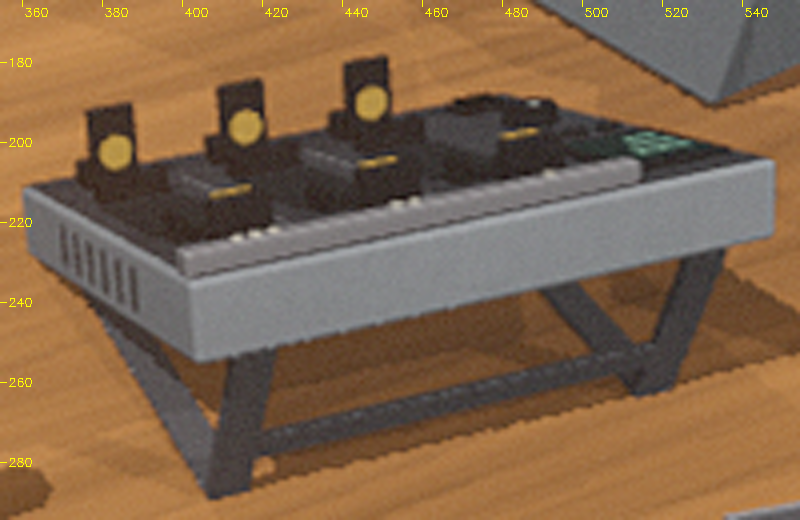

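View pics/tray.png

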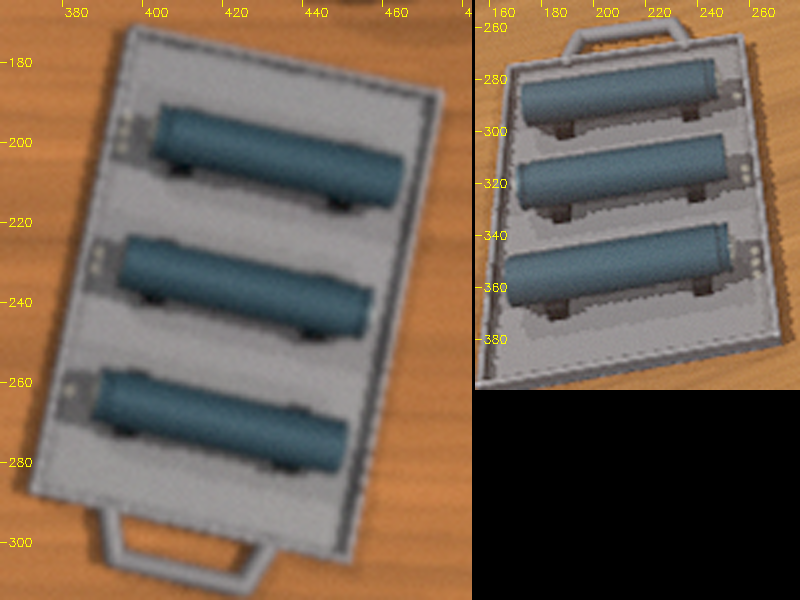

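The crops give usable features: slider discs and contact plates for all three bays in both views, and tray rim corners. I'll fit the tester and tray poses from these.

```bash
cat > fit.py <<'E'
import numpy as np
from scipy.optimize import least_squares
from workcell import robot, eyes, ticket
np.set_printoptions(precision=4,suppress=True)
C={n:eyes.camera_info(n) for n in("top","scene")}
def proj(n,P):
    c=C[n]; p=(np.atleast_2d(P)-c["eye"])@c["attitude"]
    return np.c_[c["fx"]*p[:,0]/-p[:,2]+c["cx"], c["fy"]*-p[:,1]/-p[:,2]+c["cy"]]
def un(a,k,c0,r0): a=np.array(a,float); return (a+.5)/k-.5+[c0,r0]
T=lambda a:un(a,5,112,182); S=lambda a:un(a,4,355,165)
discT=T([(292,462),(467,484),(643,504)]);discS=S([(371,103),(245,127),(115,153)])
conT=T([(290,163),(473,184),(657,205)]);conS=S([(519,134),(378,161),(230,190)])
def R(p): c,s=np.cos(p),np.sin(p); return np.array([[c,-s,0],[s,c,0],[0,0,1]])
def pt(q,u,v,o):  # q: bay2_mid x,y,z,yaw ; o measured from face
    t=np.radians(25); o=o-.022
    return q[:3]+R(q[3])@np.array([u*np.cos(t)-o*np.sin(t),v,u*np.sin(t)+o*np.cos(t)])
V=[.075,0,-.075]
def res(q):
    D=[pt(q,-.062,v,q[4]) for v in V]; K=[pt(q,q[6],v,q[5]) for v in V]
    return np.r_[(proj("top",D)-discT).ravel(),(proj("scene",D)-discS).ravel(),(proj("top",K)-conT).ravel(),(proj("scene",K)-conS).ravel(),
      (q[4]-.022)/.002,(q[5]-.026)/.002,(q[6]-.070)/.0015]
if __name__=="__main__":
    r=least_squares(res,[.5,.25,.15,-.1,.022,.026,.07]);print("tester",r.x,np.degrees(r.x[3]),"\n",r.fun[:24].reshape(-1,2))
    for v in V: print(pt(r.x,0,v,.022))
    A=lambda a:un(a,4,365,165);B=lambda a:un(a,2.6,155,250)
    cT=A([(32,492),(133,25),(442,92),(350,560)]);cS=B([(33,65),(5,383),(305,335),(267,37)])
    L=np.array([[-.135,.09,.014],[.135,.09,.014],[.135,-.09,.014],[-.135,-.09,.014]])
    W=lambda q:L@R(q[2]).T+[q[0],q[1],0]
    # scene order: handle side is far; right in scene is +y
    cS=cS[[3,2,1,0]]
    f=lambda q:np.r_[(proj("top",W(q))-cT).ravel(),.6*(proj("scene",W(q))-cS).ravel()]
    t=least_squares(f,[.45,-.2,-.2]);print("tray",t.x,np.degrees(t.x[2]),"\n",t.fun.reshape(-1,2))
    P=[R(t.x[2])@[x,0,.028]+[t.x[0],t.x[1],0] for x in(-.075,0,.075)];print(np.array(P),np.hypot(*np.array(P)[:,:2].T))
    print("cells top pred",proj("top",P),"seen",A([(221,420),(245,287),(279,156)]))
    np.save("q.npy",r.x)
E
python3 fit.py
```

```text
tester [ 0.543   0.2257  0.1129 -0.1075  0.0214  0.0266  0.0707] -6.159044721866473 
 [[-0.4273 -0.171 ]
 [-0.2262 -0.4997]
 [-0.0777 -0.4113]
 [-0.2872 -0.0862]
 [-0.105  -0.0722]
 [-0.0164 -0.3482]
 [-0.4135  0.0561]
 [-0.2898 -0.0261]
 [-0.2058 -0.0904]
 [-0.5225 -0.0697]
 [-0.5769  0.2526]
 [-0.3035  0.3598]]
[0.551  0.3003 0.1129]
[0.543  0.2257 0.1129]
[0.5349 0.1512 0.1129]
tray [ 0.5843 -0.2398 -0.2126] -12.183936219666732 
 [[-0.7069 -0.2438]
 [-0.8936 -0.7697]
 [ 0.7068 -0.6783]
 [ 0.132   0.686 ]
 [ 0.0532 -1.3427]
 [ 0.0799 -0.612 ]
 [-0.9133  0.4705]
 [-0.5643 -0.3985]]
[[ 0.5109 -0.224   0.028 ]
 [ 0.5843 -0.2398  0.028 ]
 [ 0.6576 -0.2557  0.028 ]] [0.5579 0.6316 0.7055]
cells top pred [[418.4339 269.3996]
 [425.2998 236.1175]
 [432.0867 203.2182]] seen [[419.875 269.625]
 [425.875 236.375]
 [434.375 203.625]]
```

```bash
cat > plan.py <<'E'
import numpy as np,sys,json
from workcell import robot
def plan(wps):
    "wps: x,y,z (TCP, mm), yaw of tool x (deg). prints shift/turn per call in full-scale units"
    s=robot.sense();R=s["tcp_rot"];p=s["eef_pos"]*1000;y=np.degrees(np.arctan2(R[1,0],R[0,0]))
    print("t",round(s["time"],2),"p",p.round(1),"yaw",round(y,1),"j",s["joints"].round(0))
    for w in wps:
        d=np.array(w[:3])-p;c,n=np.cos(np.radians(y)),np.sin(np.radians(y))
        t=(w[3]-y+180)%360-180
        print(w,"->",np.round([(c*d[0]+n*d[1])/100,(n*d[0]-c*d[1])/100,-d[2]/100,-t/180],3))
        p=np.array(w[:3],float);y=w[3]
plan(json.loads(sys.argv[1]))
E
python3 plan.py '[[240,350,227,140],[285,220,227,120],[330,90,200,100],[390,-30,170,78],[450,-130,120,78],[510.6,-225.5,60,77.8],[510.6,-225.5,13,77.8]]'
```

```text
t 0.1 p [211.4 480.2 226.1] yaw 156.2 j [58. 20. 87.  0. 73. -8.]
[240, 350, 227, 140] -> [-0.787 -1.076 -0.009  0.09 ]
[285, 220, 227, 120] -> [-1.18  -0.707 -0.     0.111]
[330, 90, 200, 100] -> [-1.351 -0.26   0.27   0.111]
[390, -30, 170, 78] -> [-1.286  0.383  0.3    0.122]
[450, -130, 120, 78] -> [-0.853  0.795  0.5    0.   ]
[510.6, -225.5, 60, 77.8] -> [-0.808  0.791  0.6    0.001]
[510.6, -225.5, 13, 77.8] -> [ 0.    0.    0.47 -0.  ]
```

```bash
python3 -m inch '[[0.6,-0.125,-0.125,0,0],[0.6,-0.25,-0.25,0,0],[0.6,-0.375,-0.375,0,0],[0.6,-0.5,-0.5,0,0],[0.6,-0.625,-0.625,0,0],[0.6,-0.75,-0.75,0,0],[0.6,-0.875,-0.875,0,0],[0.6,-1,-1,0,0]]'
python3 -m inch '[[0.6,-0.125,-0.125,0,0],[0.6,-0.25,-0.25,0,0],[0.6,-0.375,-0.375,0,0],[0.6,-0.5,-0.5,0,0],[0.6,-0.625,-0.625,0,0],[0.6,-0.75,-0.75,0,0],[0.6,-0.875,-0.875,0,0],[0.6,-1,-1,0,0]]'
python3 -m inch '[[0.6,-0.125,-0.125,0,0.02],[0.6,-0.25,-0.25,0,0.05],[0.6,-0.375,-0.375,0,0.08],[0.6,-0.5,-0.5,0,0.11],[0.6,-0.625,-0.625,0,0.14],[0.6,-0.75,-0.75,0,0.17],[0.6,-0.875,-0.875,0,0.2],[0.6,-1,-1,0,0.23]]'
python3 plan.py '[[418,-40,190,90],[465,-130,120,77.8],[510.6,-225.5,60,77.8],[510.6,-225.5,13,77.8]]'
```

```text
time: 0.77
eef_pos: [0.2628, 0.3477, 0.2264]
tcp_rot: [[-0.915, 0.403, -0.0], [0.403, 0.915, -0.0], [0.0, -0.001, -1.0]]
wrist_force: [0.8, 0.7, 0.4]
opening: 0.602
gripper_force: 0.0
time: 1.43
eef_pos: [0.314, 0.216, 0.2265]
tcp_rot: [[-0.915, 0.403, -0.0], [0.403, 0.915, -0.0], [0.0, -0.0, -1.0]]
wrist_force: [-0.4, 0.1, -0.7]
opening: 0.604
gripper_force: 0.0
time: 2.1
eef_pos: [0.3652, 0.0842, 0.2265]
tcp_rot: [[-0.416, 0.91, -0.0], [0.91, 0.416, 0.0], [0.0, -0.0, -1.0]]
wrist_force: [0.3, 0.1, -0.6]
opening: 0.599
gripper_force: 0.0
t 2.1 p [365.2  84.2 226.5] yaw 114.6 j [  1.   4. 108.   0.  68. -23.]
[418, -40, 190, 90] -> [-1.349 -0.036  0.365  0.136]
[465, -130, 120, 77.8] -> [-0.9    0.47   0.7    0.068]
[510.6, -225.5, 60, 77.8] -> [-0.837  0.648  0.6   -0.   ]
[510.6, -225.5, 13, 77.8] -> [ 0.    0.    0.47 -0.  ]
```

```bash
python3 -m inch '[[0.6,-0.125,0.03,0.04,0.025],[0.6,-0.25,0.06,0.08,0.05],[0.6,-0.375,0.09,0.12,0.075],[0.6,-0.5,0.12,0.16,0.1],[0.6,-0.625,0.15,0.2,0.125],[0.6,-0.75,0.18,0.25,0.15],[0.6,-0.875,0.21,0.3,0.18],[0.6,-1,0.24,0.36,0.204]]'
python3 -m inch '[[0.6,-0.125,0.05,0.09,0],[0.6,-0.25,0.1,0.18,0],[0.6,-0.375,0.15,0.27,0],[0.6,-0.5,0.2,0.36,0],[0.6,-0.625,0.25,0.45,0],[0.6,-0.75,0.3,0.54,0],[0.6,-0.875,0.35,0.62,0],[0.6,-1,0.4,0.7,0]]'
python3 plan.py '[[510.6,-225.5,60,77.8],[510.6,-225.5,13,77.8]]'
```

```text
time: 2.77
eef_pos: [0.4292, 0.0038, 0.1903]
tcp_rot: [[0.211, 0.978, -0.0], [0.978, -0.211, 0.0], [0.0, -0.0, -1.0]]
wrist_force: [-0.8, -0.0, 0.8]
opening: 0.6
gripper_force: 0.0
time: 3.43
eef_pos: [0.4473, -0.1022, 0.12]
tcp_rot: [[0.206, 0.979, -0.001], [0.979, -0.206, 0.0], [0.0, -0.001, -1.0]]
wrist_force: [0.2, 0.0, -0.4]
opening: 0.598
gripper_force: 0.0
t 3.43 p [ 447.3 -102.2  120. ] yaw 78.1 j [-22.  20. 106.   0.  54. -11.]
[510.6, -225.5, 60, 77.8] -> [-1.076  0.873  0.6    0.002]
[510.6, -225.5, 13, 77.8] -> [ 0.    0.    0.47 -0.  ]
```

```bash
python3 -m inch '[[0.6,-0.12,0.1,0.04,0],[0.6,-0.25,0.2,0.08,0],[0.6,-0.37,0.3,0.12,0],[0.6,-0.5,0.42,0.16,0],[0.6,-0.65,0.54,0.2,0],[0.6,-0.8,0.66,0.25,0],[0.6,-0.94,0.77,0.28,0.002],[0.6,-1,0.873,0.3,0.002]]'
python3 -m inch '[[0.6,-0.076,0,0.05,0],[0.6,-0.076,0,0.15,0],[0.6,-0.076,0,0.25,0],[0.6,-0.076,0,0.37,0],[0.6,-0.076,0,0.5,0],[0.6,-0.076,0,0.62,0],[0.6,-0.076,0,0.72,0],[0.6,-0.076,0,0.77,0]]'
python3 -c "
from workcell import eyes;import cv2,numpy as np
a=eyes.snapshot('top')[170:310,365:485,::-1];b=eyes.snapshot('scene')[215:355,120:290,::-1]
f=lambda i:cv2.resize(i,None,fx=2.7,fy=2.7,interpolation=2)
cv2.imwrite('pics/g1.png',np.hstack([f(a),f(b)]))"
python3 plan.py '[[510.6,-225.5,13,77.8]]'
```

```text
time: 4.1
eef_pos: [0.5132, -0.2201, 0.0902]
tcp_rot: [[0.214, 0.977, 0.0], [0.977, -0.214, -0.001], [-0.0, 0.0, -1.0]]
wrist_force: [0.6, 0.6, 1.1]
opening: 0.599
gripper_force: 0.0
time: 4.77
eef_pos: [0.5096, -0.2238, 0.0118]
tcp_rot: [[0.212, 0.977, -0.003], [0.977, -0.212, 0.002], [0.001, -0.003, -1.0]]
wrist_force: [-0.4, -0.4, -0.6]
opening: 0.6
gripper_force: 0.0
t 4.87 p [ 510.  -224.2   12.5] yaw 77.8 j [-32.  37.  96.   0.  47. -19.]
[510.6, -225.5, 13, 77.8] -> [-0.011  0.009 -0.005 -0.   ]
```

View pics/g1.png

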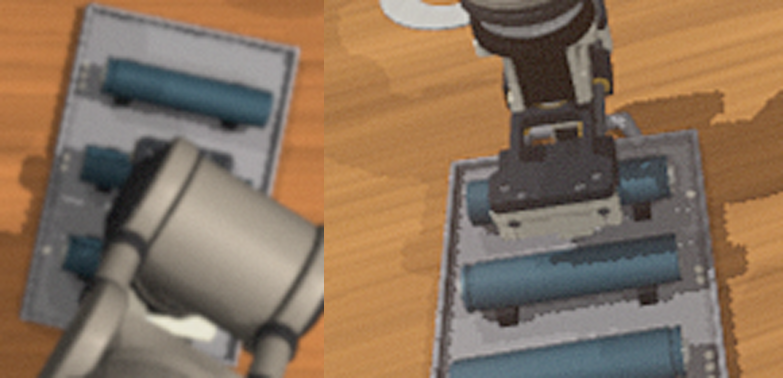

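The gripper straddles cell 1 midway along its length in both views (scene ≈(555,210)). Now I'll close, lift, and plan the trip to bay 1.

```bash
python3 -m inch '[[0.3,0,0,0,0],[0.2,0,0,0,0],[0.2,0,0,0,0],[0.2,0,0,0,0],[0.2,0,0,0,0],[0.2,0,0,0,0],[0.2,0,0,0,0],[0.2,0,0,0,0]]' 40
python3 -m inch '[[0.2,0,0,-0.05,0],[0.2,0,0,-0.12,0],[0.2,0,0,-0.25,0],[0.2,0,0,-0.4,0],[0.2,0,0,-0.55,0],[0.2,0,0,-0.7,0],[0.2,0,0,-0.85,0],[0.2,0,0,-1,0]]'
cat > wp.py <<'E'
import sys
from fit import *
q=np.load("q.npy");v={1:.075,2:0,3:-.075}[int(sys.argv[1])]
for n,u,o in [("press",.012,.044),("lift",.012,.050),("push",-.007,.050),("in",-.007,.026),("home",0,.022)]:
    print(n,(pt(q,u,v,o)*1000-[0,0,15]).round(1))
E
python3 wp.py 1
python3 -c "
from fit import *
print(proj('scene',[[.5103,-.2255,.028],[.5103,-.2255,.08],[.5103,-.2255,.12]]))"
python3 plan.py '[[530,-100,250,50],[540,50,270,20],[550,160,250,-6.2],[550,240,230,-6.2]]'
```

```text
time: 5.53
eef_pos: [0.5122, -0.2256, 0.0145]
tcp_rot: [[0.212, 0.977, 0.003], [0.977, -0.212, -0.002], [-0.001, 0.003, -1.0]]
wrist_force: [5.0, 0.4, 3.1]
opening: 0.339
gripper_force: 40.0
time: 6.2
eef_pos: [0.5096, -0.2245, 0.1142]
tcp_rot: [[0.212, 0.977, -0.002], [0.977, -0.212, 0.001], [0.001, -0.003, -1.0]]
wrist_force: [0.4, -0.4, -2.9]
opening: 0.341
gripper_force: 40.0
press [552.6 300.1 122.9]
lift [550.1 300.4 128.3]
push [532.9 302.3 120.3]
in [543.  301.2  98.5]
home [551.  300.3  97.9]
[[210.9159 284.4904]
 [206.1693 264.7961]
 [202.2365 248.4778]]
t 6.2 p [ 509.6 -224.5  114.2] yaw 77.8 j [-32.  29.  91.  -0.  60. -19.]
[530, -100, 250, 50] -> [ 1.26  -0.064 -1.358  0.154]
[540, 50, 270, 20] -> [ 1.213 -0.888 -0.2    0.167]
[550, 160, 250, -6.2] -> [ 0.47  -0.999  0.2    0.146]
[550, 240, 230, -6.2] -> [-0.086 -0.795  0.2   -0.   ]
```

```bash
python3 -m inch '[[0.2,0.08,0,-0.11,0.02],[0.2,0.2,0,-0.22,0.04],[0.2,0.33,0,-0.33,0.065],[0.2,0.46,0,-0.44,0.09],[0.2,0.6,0,-0.55,0.115],[0.2,0.74,0,-0.66,0.14],[0.2,0.87,0,-0.77,0.16],[0.2,1,0,-0.86,0.182]]'
python3 -m inch '[[0.2,0.125,-0.125,0,0],[0.2,0.25,-0.25,0,0],[0.2,0.375,-0.375,0,0],[0.2,0.5,-0.5,0,0],[0.2,0.625,-0.625,0,0],[0.2,0.75,-0.75,0,0],[0.2,0.875,-0.875,0,0],[0.2,1,-1,0,0]]'
python3 -m inch '[[0.2,0.125,-0.125,0,0],[0.2,0.25,-0.25,0,0],[0.2,0.375,-0.375,0,0],[0.2,0.5,-0.5,0,0],[0.2,0.625,-0.625,0,0],[0.2,0.75,-0.75,0,0],[0.2,0.875,-0.875,0,0],[0.2,1,-1,0,0]]'
python3 plan.py '[[552,290,190,-6.2],[552.6,300.1,122.9,-6.2]]'
```

```text
time: 6.87
eef_pos: [0.531, -0.1264, 0.2003]
tcp_rot: [[0.709, 0.705, -0.002], [0.705, -0.709, 0.001], [-0.001, -0.002, -1.0]]
wrist_force: [1.2, 0.1, -3.9]
opening: 0.339
gripper_force: 40.0
time: 7.53
eef_pos: [0.5306, 0.015, 0.1994]
tcp_rot: [[0.707, 0.707, -0.003], [0.707, -0.707, 0.0], [-0.002, -0.002, -1.0]]
wrist_force: [0.9, -0.4, -2.0]
opening: 0.335
gripper_force: 40.0
time: 8.2
eef_pos: [0.5307, 0.156, 0.1994]
tcp_rot: [[0.707, 0.707, -0.003], [0.707, -0.707, -0.001], [-0.002, -0.001, -1.0]]
wrist_force: [-0.8, -1.1, -3.0]
opening: 0.339
gripper_force: 40.0
t 8.2 p [530.7 156.  199.4] yaw 45.0 j [ 8. 24. 85. -0. 71. 53.]
[552, 290, 190, -6.2] -> [ 1.098 -0.797  0.094  0.284]
[552.6, 300.1, 122.9, -6.2] -> [-0.005 -0.101  0.671 -0.   ]
```

```bash
python3 -m inch '[[0.2,0.125,-0.1,0,0.035],[0.2,0.25,-0.2,0,0.07],[0.2,0.375,-0.3,0,0.106],[0.2,0.5,-0.4,0,0.142],[0.2,0.625,-0.5,0,0.178],[0.2,0.75,-0.6,0,0.213],[0.2,0.875,-0.7,0,0.249],[0.2,1,-0.8,0,0.284]]'
python3 -m inch '[[0.2,0.03,-0.08,0,0],[0.2,0.059,-0.175,0,0],[0.2,0.059,-0.175,0.06,0],[0.2,0.059,-0.175,0.12,0],[0.2,0.059,-0.175,0.18,0],[0.2,0.059,-0.175,0.24,0],[0.2,0.059,-0.175,0.28,0],[0.2,0.059,-0.175,0.3,0]]'
python3 plan.py '[[552.6,300.1,122.9,-6.2]]'
python3 -c "
from workcell import eyes;import cv2,numpy as np
b=eyes.snapshot('scene')[130:250,370:530,::-1]
cv2.imwrite('pics/p1.png',cv2.resize(b,None,fx=3.5,fy=3.5,interpolation=2))"
```

```text
time: 8.87
eef_pos: [0.5451, 0.283, 0.1993]
tcp_rot: [[0.994, -0.112, -0.003], [-0.112, -0.994, -0.001], [-0.003, 0.002, -1.0]]
wrist_force: [0.3, -0.2, -1.4]
opening: 0.337
gripper_force: 40.0
time: 9.53
eef_pos: [0.5535, 0.299, 0.1687]
tcp_rot: [[0.994, -0.107, -0.002], [-0.107, -0.994, -0.001], [-0.001, 0.001, -1.0]]
wrist_force: [-0.6, -0.8, -1.8]
opening: 0.337
gripper_force: 40.0
t 9.53 p [553.5 299.  168.7] yaw -6.1 j [ 21.  33.  74.  -0.  72. 118.]
[552.6, 300.1, 122.9, -6.2] -> [-0.01  -0.01   0.458  0.   ]
```

View pics/p1.png

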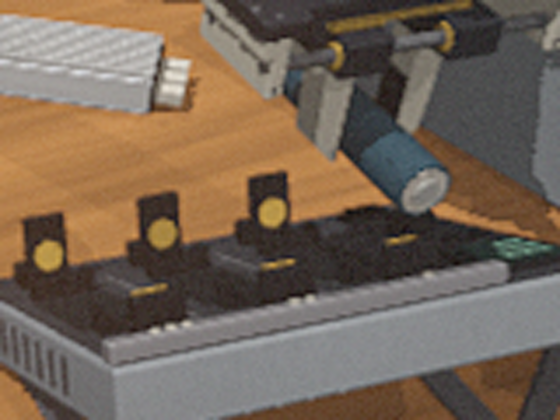

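Cell 1 is held horizontally with its + end over bay 1's head (button near crop (425,188)). I'll press in two stages and check the force after the first.

```bash
python3 -c "
from fit import *
print(proj('scene',[[.5535+.0696,.299-.0075,.1837]]))"
python3 -m inch '[[0.2,-0.01,-0.01,0.04,0],[0.2,-0.01,-0.01,0.08,0],[0.2,-0.01,-0.01,0.12,0],[0.2,-0.01,-0.01,0.16,0],[0.2,-0.01,-0.01,0.2,0],[0.2,-0.01,-0.01,0.23,0],[0.2,-0.01,-0.01,0.26,0],[0.2,-0.01,-0.01,0.26,0]]'
python3 plan.py '[[552.6,300.1,122.9,-6.2]]'
```

```text
[[491.2878 184.9702]]
time: 10.25
eef_pos: [0.5528, 0.3009, 0.1435]
tcp_rot: [[0.994, -0.106, -0.0], [-0.106, -0.994, 0.0], [-0.0, -0.0, -1.0]]
wrist_force: [-3.4, 0.9, 1.7]
opening: 0.341
gripper_force: 40.0
t 10.25 p [552.8 300.9 143.5] yaw -6.1 j [ 22.  34.  76.   0.  69. 118.]
[552.6, 300.1, 122.9, -6.2] -> [-0.001  0.008  0.206  0.   ]
```

Grip location matches prediction to ~1 px, and the press force is small. Next is the second stage of the press.

```bash
python3 -m inch '[[0.2,0,0.005,0.03,0],[0.2,0,0.005,0.06,0],[0.2,0,0.005,0.09,0],[0.2,0,0.005,0.12,0],[0.2,0,0.005,0.15,0],[0.2,0,0.005,0.18,0],[0.2,0,0.005,0.206,0],[0.2,0,0.005,0.206,0]]'
python3 plan.py '[[552.6,300.1,122.9,-6.2]]'
python3 -c "
from workcell import eyes;import cv2,numpy as np
a=eyes.snapshot('top')[185:305,100:270,::-1];b=eyes.snapshot('scene')[130:250,400:530,::-1]
f=lambda i:cv2.resize(i,None,fx=2.6,fy=2.6,interpolation=2)
cv2.imwrite('pics/p2.png',np.hstack([f(a),f(b)]))"
```

```text
time: 10.92
eef_pos: [0.5529, 0.3, 0.1225]
tcp_rot: [[0.994, -0.107, -0.001], [-0.107, -0.994, -0.0], [-0.0, 0.0, -1.0]]
wrist_force: [-1.8, -0.1, 2.2]
opening: 0.339
gripper_force: 40.0
t 10.92 p [552.9 300.  122.5] yaw -6.1 j [ 22.  36.  78.  -0.  67. 118.]
[552.6, 300.1, 122.9, -6.2] -> [-0.003 -0.001 -0.004  0.   ]
```

View pics/p2.png

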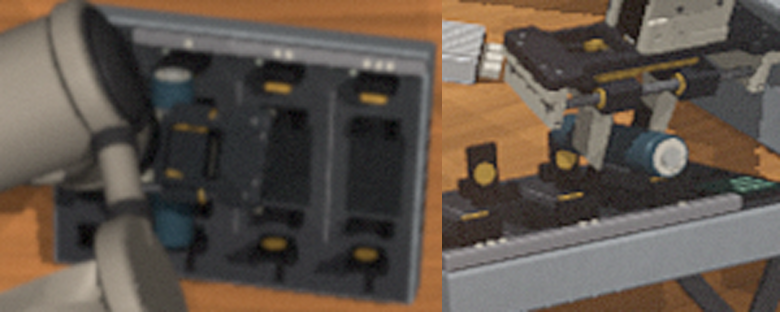

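Cell 1 now lies tilted over the bay, with its ring facing up-slope at top-crop (172,75) and scene-crop (665,155). Next I lift slightly, push the slider, and check the forces.

```bash
python3 -c "
from fit import *
q=np.load('q.npy');print(proj('scene',[pt(q,.082,.075,.044)]),proj('top',[pt(q,.082,.075,.044)]))"
python3 -m inch '[[0.2,-0.025,0,-0.054,0],[0.2,-0.025,0,-0.054,0],[0.2,-0.055,0,-0.04,0],[0.2,-0.09,0,-0.024,0],[0.2,-0.12,0,-0.01,0],[0.2,-0.15,0,0.004,0],[0.2,-0.18,0,0.018,0],[0.2,-0.197,0,0.026,0]]' 50
python3 plan.py '[[532.9,302.3,120.3,-6.2]]'
python3 -c "
from workcell import eyes;import cv2,numpy as np
a=eyes.snapshot('top')[185:305,100:270,::-1];b=eyes.snapshot('scene')[130:250,400:530,::-1]
f=lambda i:cv2.resize(i,None,fx=2.6,fy=2.6,interpolation=2)
cv2.imwrite('pics/p3.png',np.hstack([f(a),f(b)]))"
```

```text
[[487.302  189.9309]] [[166.3981 211.3137]]
time: 11.68
eef_pos: [0.5335, 0.3024, 0.1207]
tcp_rot: [[0.994, -0.107, 0.001], [-0.107, -0.994, 0.0], [0.001, -0.0, -1.0]]
wrist_force: [4.4, -2.5, -0.2]
opening: 0.336
gripper_force: 50.0
t 11.68 p [533.5 302.4 120.7] yaw -6.1 j [ 22.  34.  81.  -0.  65. 119.]
[532.9, 302.3, 120.3, -6.2] -> [-0.006  0.002  0.004  0.   ]
```

View pics/p3.png

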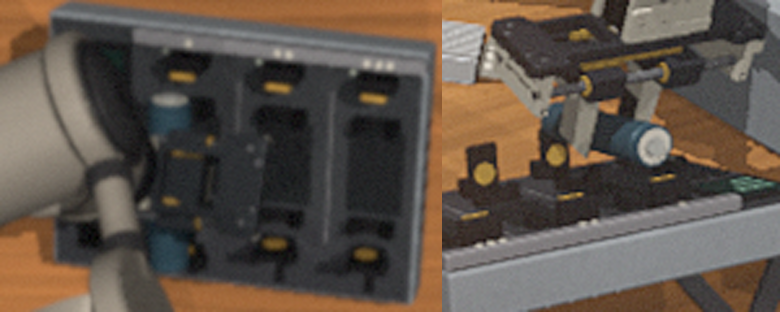

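The slider is being pushed (+4.4 N), and the + cap is at top-crop (169,100) with the contact at (182,77). I'll check the lateral alignment against the prediction.

```bash
python3 -c "
from fit import *
q=np.load('q.npy')
P=[pt(q,.063,.075,.050),pt(q,.070,.075,.0266),pt(q,-.070,.075,.050)]
t=proj('top',P);s=proj('scene',P)
print('top crop',((t-[100,185]+.5)*2.6-.5).round(1));print('scene crop',((s-[400,130]+.5)*2.6-.5+[442,0]).round(1))"
```

```text
top crop [[170.8  95.2]
 [180.7  77.8]
 [170.1 254.8]]
scene crop [[653.7 144.7]
 [660.2 177.5]
 [558.6 122.7]]
```

Observed and predicted agree to about 1–2 mm. Now I lower along the face normal, release and retreat.

```bash
python3 -m inch '[[0.2,0.015,0,0.033,0],[0.2,0.03,0,0.066,0],[0.2,0.045,0,0.1,0],[0.2,0.06,0,0.133,0],[0.2,0.075,0,0.166,0],[0.2,0.09,0,0.198,0],[0.2,0.097,0,0.215,0],[0.2,0.097,0,0.215,0]]'
python3 -m inch '[[0.36,0,0,0.01,0],[0.4,0,0,0.02,0],[0.45,0,0,0.02,0],[0.45,0,0,0.02,0],[0.45,0,0,0.02,0],[0.45,0,0,0.02,0],[0.45,0,0,0.02,0],[0.45,0,0,-0.1,0]]'
python3 -m inch '[[0.45,0,0,-0.1,0],[0.45,0,0,-0.2,0],[0.45,0,0,-0.3,0],[0.45,0,0,-0.45,0],[0.45,0,0,-0.6,0],[0.45,0,0,-0.75,0],[0.45,0,0,-0.87,0],[0.45,0,0,-1,0]]'
python3 -c "
from workcell import eyes;import cv2,numpy as np
a=eyes.snapshot('top')[185:305,100:270,::-1];b=eyes.snapshot('scene')[130:250,400:530,::-1]
f=lambda i:cv2.resize(i,None,fx=2.6,fy=2.6,interpolation=2)
cv2.imwrite('pics/p4.png',np.hstack([f(a),f(b)]))
from fit import *
q=np.load('q.npy')
P=[pt(q,.070,.075,.022),pt(q,-.070,.075,.022)]
t=proj('top',P);s=proj('scene',P)
print('top crop',((t-[100,185]+.5)*2.6-.5).round(1));print('scene crop',((s-[400,130]+.5)*2.6-.5+[442,0]).round(1))"
python3 plan.py '[[584,-241.3,200,77.8]]'
```

```text
time: 12.45
eef_pos: [0.543, 0.3011, 0.0984]
tcp_rot: [[0.994, -0.107, -0.001], [-0.107, -0.994, -0.0], [-0.001, 0.0, -1.0]]
wrist_force: [4.9, -0.3, 0.4]
opening: 0.342
gripper_force: 50.0
time: 13.12
eef_pos: [0.5416, 0.3008, 0.107]
tcp_rot: [[0.994, -0.107, -0.004], [-0.107, -0.994, -0.002], [-0.004, 0.002, -1.0]]
wrist_force: [-0.2, -0.1, 0.1]
opening: 0.449
gripper_force: 0.0
time: 13.78
eef_pos: [0.543, 0.3013, 0.2106]
tcp_rot: [[0.994, -0.107, 0.001], [-0.107, -0.994, 0.0], [0.001, -0.0, -1.0]]
wrist_force: [-0.3, 0.3, -0.1]
opening: 0.449
gripper_force: 0.0
top crop [[182.6  76.1]
 [181.4 241.1]]
scene crop [[660.3 183.7]
 [560.2 155.5]]
t 13.88 p [544.1 301.8 212.2] yaw -6.1 j [ 22.  30.  72.   0.  77. 118.]
[584, -241.3, 200, 77.8] -> [ 0.976  5.357  0.122 -0.466]
```

View pics/p4.png

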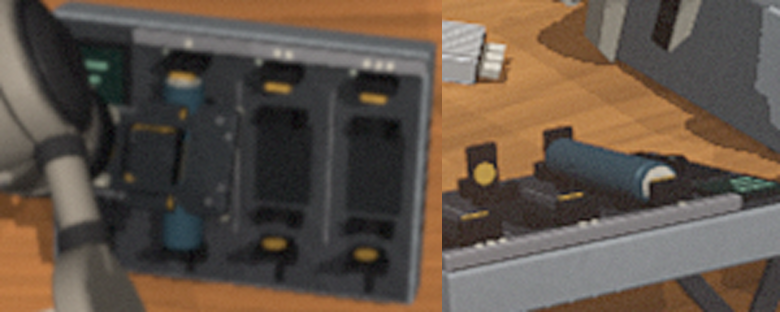

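Cell 1 is home: cap at the brass contact at top-crop (183,80), body centred, slider on its flat end, matching the predicted positions. Returning for cell 2.

```bash
python3 -m inch '[[0.5,0,0.12,0,-0.03],[0.6,0,0.25,0,-0.065],[0.6,0,0.37,0,-0.1],[0.6,0,0.5,0,-0.13],[0.6,0,0.62,0,-0.165],[0.6,0,0.75,0,-0.2],[0.6,0,0.87,0,-0.23],[0.6,0,1,0,-0.26]]'
python3 -m inch '[[0.6,-0.09,0.125,0,0],[0.6,-0.18,0.25,0,0],[0.6,-0.26,0.375,0,0],[0.6,-0.35,0.5,0,0],[0.6,-0.44,0.625,0,0],[0.6,-0.53,0.75,0,0],[0.6,-0.61,0.875,0,0],[0.6,-0.7,1,0,0]]'
python3 -m inch '[[0.6,-0.09,0.125,0,0],[0.6,-0.18,0.25,0,0],[0.6,-0.26,0.375,0,0],[0.6,-0.35,0.5,0,0],[0.6,-0.44,0.625,0,0],[0.6,-0.53,0.75,0,0],[0.6,-0.61,0.875,0,0],[0.6,-0.7,1,0,0]]'
python3 -m inch '[[0.6,-0.09,0.125,0.05,0],[0.6,-0.18,0.25,0.1,0],[0.6,-0.26,0.375,0.2,0],[0.6,-0.35,0.5,0.3,0],[0.6,-0.44,0.625,0.4,0],[0.6,-0.53,0.75,0.5,0],[0.6,-0.61,0.875,0.6,0],[0.6,-0.7,1,0.7,0]]'
python3 plan.py '[[584,-241.3,90,77.8],[584,-241.3,13,77.8]]'
```

```text
time: 14.55
eef_pos: [0.5319, 0.2013, 0.2085]
tcp_rot: [[0.755, 0.655, -0.001], [0.655, -0.755, -0.0], [-0.001, -0.0, -1.0]]
wrist_force: [0.3, -0.6, 0.2]
opening: 0.602
gripper_force: 0.0
time: 15.22
eef_pos: [0.5442, 0.0797, 0.2085]
tcp_rot: [[0.758, 0.652, -0.001], [0.652, -0.758, 0.0], [-0.0, -0.001, -1.0]]
wrist_force: [-0.6, -0.7, -0.3]
opening: 0.603
gripper_force: 0.0
time: 15.88
eef_pos: [0.5563, -0.0417, 0.2085]
tcp_rot: [[0.758, 0.652, -0.001], [0.652, -0.758, 0.0], [-0.0, -0.001, -1.0]]
wrist_force: [-0.3, -0.2, -0.6]
opening: 0.599
gripper_force: 0.0
time: 16.55
eef_pos: [0.5687, -0.1638, 0.1377]
tcp_rot: [[0.758, 0.652, -0.0], [0.652, -0.758, 0.0], [-0.0, -0.0, -1.0]]
wrist_force: [0.6, -0.0, -0.0]
opening: 0.601
gripper_force: 0.0
t 16.55 p [ 568.7 -163.8  137.7] yaw 40.7 j [-23.  31.  84.   0.  65.  26.]
[584, -241.3, 90, 77.8] -> [-0.389  0.688  0.477 -0.206]
[584, -241.3, 13, 77.8] -> [ 0.    0.    0.77 -0.  ]
```

```bash
python3 -m inch '[[0.6,-0.05,0.09,0.05,-0.03],[0.6,-0.1,0.18,0.1,-0.06],[0.6,-0.15,0.28,0.16,-0.09],[0.6,-0.21,0.38,0.22,-0.12],[0.6,-0.27,0.48,0.3,-0.15],[0.6,-0.33,0.58,0.38,-0.18],[0.6,-0.389,0.688,0.45,-0.206],[0.6,-0.389,0.688,0.477,-0.206]]'
python3 -m inch '[[0.6,0,0,0.08,0],[0.6,0,0,0.18,0],[0.6,0,0,0.3,0],[0.6,0,0,0.42,0],[0.6,0,0,0.54,0],[0.6,0,0,0.66,0],[0.6,0,0,0.74,0],[0.6,0,0,0.765,0]]'
python3 -m inch '[[0.3,0,0,0,0],[0.2,0,0,0,0],[0.2,0,0,0,0],[0.2,0,0,0,0],[0.2,0,0,0,0],[0.2,0,0,0,0],[0.2,0,0,0,0],[0.2,0,0,0,0]]' 40
python3 -m inch '[[0.2,0,0,-0.05,0],[0.2,0,0,-0.12,0],[0.2,0,0,-0.25,0],[0.2,0,0,-0.4,0],[0.2,0,0,-0.55,0],[0.2,0,0,-0.7,0],[0.2,0,0,-0.85,0],[0.2,0,0,-1,0]]'
python3 wp.py 2
python3 plan.py '[[545,200,200,173.8]]'
```

```text
time: 17.22
eef_pos: [0.5836, -0.2426, 0.0894]
tcp_rot: [[0.211, 0.977, -0.001], [0.977, -0.211, 0.0], [-0.0, -0.001, -1.0]]
wrist_force: [-0.3, 0.2, 0.8]
opening: 0.602
gripper_force: 0.0
time: 17.88
eef_pos: [0.5831, -0.2394, 0.0127]
tcp_rot: [[0.212, 0.977, -0.003], [0.977, -0.212, 0.002], [0.001, -0.003, -1.0]]
wrist_force: [-0.7, -0.4, 0.7]
opening: 0.603
gripper_force: 0.0
time: 18.55
eef_pos: [0.5855, -0.2407, 0.016]
tcp_rot: [[0.212, 0.977, 0.004], [0.977, -0.212, -0.002], [-0.001, 0.004, -1.0]]
wrist_force: [5.0, -1.1, 1.8]
opening: 0.337
gripper_force: 40.0
time: 19.22
eef_pos: [0.5828, -0.2397, 0.1154]
tcp_rot: [[0.212, 0.977, -0.002], [0.977, -0.212, 0.001], [0.001, -0.003, -1.0]]
wrist_force: [0.9, -0.1, -3.1]
opening: 0.339
gripper_force: 40.0
press [544.5 225.6 122.9]
lift [542.  225.8 128.3]
push [524.9 227.7 120.3]
in [535.  226.6  98.5]
home [543.  225.7  97.9]
t 19.22 p [ 582.8 -239.7  115.4] yaw 77.7 j [-29.  36.  78.  -0.  66. -17.]
[545, 200, 200, 173.8] -> [ 4.216 -1.303 -0.846 -0.534]
```

```bash
python3 -m inch '[[0.2,0.08,-0.02,-0.11,-0.036],[0.2,0.2,-0.04,-0.22,-0.072],[0.2,0.33,-0.06,-0.33,-0.108],[0.2,0.46,-0.09,-0.44,-0.144],[0.2,0.6,-0.12,-0.55,-0.18],[0.2,0.74,-0.15,-0.66,-0.217],[0.2,0.87,-0.18,-0.77,-0.254],[0.2,1,-0.2,-0.85,-0.29]]'
python3 -m inch '[[0.2,0.125,0.09,0,0],[0.2,0.25,0.18,0,0],[0.2,0.375,0.26,0,0],[0.2,0.5,0.35,0,0],[0.2,0.625,0.44,0,0],[0.2,0.75,0.53,0,0],[0.2,0.875,0.61,0,0],[0.2,1,0.7,0,0]]'
python3 -m inch '[[0.2,0.125,0.09,0,0],[0.2,0.25,0.18,0,0],[0.2,0.375,0.26,0,0],[0.2,0.5,0.35,0,0],[0.2,0.625,0.44,0,0],[0.2,0.75,0.53,0,0],[0.2,0.875,0.61,0,0],[0.2,1,0.7,0,0]]'
python3 -m inch '[[0.2,0.125,0.08,0,-0.03],[0.2,0.25,0.16,0,-0.06],[0.2,0.375,0.24,0,-0.09],[0.2,0.5,0.32,0,-0.12],[0.2,0.625,0.4,0,-0.15],[0.2,0.75,0.48,0,-0.18],[0.2,0.875,0.56,0,-0.21],[0.2,1,0.63,0,-0.243]]'
python3 plan.py '[[544.5,225.6,168,173.8],[544.5,225.6,122.9,173.8]]'
```

```text
time: 19.88
eef_pos: [0.5846, -0.1372, 0.2007]
tcp_rot: [[-0.647, 0.763, -0.001], [0.763, 0.647, 0.0], [0.001, -0.001, -1.0]]
wrist_force: [-0.1, 0.8, -2.6]
opening: 0.34
gripper_force: 40.0
time: 20.55
eef_pos: [0.5743, -0.015, 0.1993]
tcp_rot: [[-0.641, 0.767, -0.001], [0.767, 0.641, 0.0], [0.001, -0.001, -1.0]]
wrist_force: [-0.2, -1.1, -3.0]
opening: 0.338
gripper_force: 40.0
time: 21.22
eef_pos: [0.5637, 0.1065, 0.1994]
tcp_rot: [[-0.641, 0.767, -0.001], [0.767, 0.641, -0.0], [0.001, -0.001, -1.0]]
wrist_force: [0.0, -0.1, -2.5]
opening: 0.336
gripper_force: 40.0
time: 21.88
eef_pos: [0.5477, 0.2236, 0.1993]
tcp_rot: [[-0.994, 0.106, -0.001], [0.106, 0.994, -0.0], [0.001, -0.0, -1.0]]
wrist_force: [0.3, 0.1, -2.5]
opening: 0.339
gripper_force: 40.0
t 21.88 p [547.7 223.6 199.3] yaw 173.9 j [ 15.  28.  79.   0.  73. -69.]
[544.5, 225.6, 168, 173.8] -> [0.034 0.017 0.313 0.001]
[544.5, 225.6, 122.9, 173.8] -> [ 0.     0.     0.451 -0.   ]
```

```bash
python3 -m inch '[[0.2,0.02,0.01,0.02,0],[0.2,0.034,0.017,0.08,0],[0.2,0.034,0.017,0.16,0],[0.2,0.034,0.017,0.24,0],[0.2,0.034,0.017,0.32,0],[0.2,0.034,0.017,0.38,0],[0.2,0.034,0.017,0.44,0],[0.2,0.034,0.017,0.5,0]]'
python3 -m inch '[[0.2,0,0,0.04,0],[0.2,0,0,0.08,0],[0.2,0,0,0.12,0],[0.2,0,0,0.16,0],[0.2,0,0,0.2,0],[0.2,0,0,0.24,0],[0.2,0,0,0.266,0],[0.2,0,0,0.266,0]]'
python3 plan.py '[[544.5,225.6,122.9,173.8],[524.9,227.7,120.3,173.8]]'
```

```text
time: 22.55
eef_pos: [0.5451, 0.224, 0.1494]
tcp_rot: [[-0.994, 0.111, -0.001], [0.111, 0.994, 0.0], [0.001, -0.0, -1.0]]
wrist_force: [-3.8, 0.1, 2.0]
opening: 0.339
gripper_force: 40.0
time: 23.22
eef_pos: [0.5454, 0.2243, 0.1228]
tcp_rot: [[-0.994, 0.11, -0.0], [0.11, 0.994, 0.0], [0.0, 0.0, -1.0]]
wrist_force: [-1.2, 0.7, 1.7]
opening: 0.339
gripper_force: 40.0
t 23.22 p [545.4 224.3 122.8] yaw 173.7 j [ 15.  32.  85.   0.  63. -69.]
[544.5, 225.6, 122.9, 173.8] -> [ 0.01   0.012 -0.001 -0.001]
[524.9, 227.7, 120.3, 173.8] -> [ 0.197 -0.     0.026 -0.   ]
```

Forces match bay 1. Same lift and push, with x sign reversed, correcting 1 mm sideways.

```bash
python3 -m inch '[[0.2,0.03,0.006,-0.054,0],[0.2,0.035,0.012,-0.054,0],[0.2,0.065,0.012,-0.04,0],[0.2,0.1,0.012,-0.024,0],[0.2,0.13,0.012,-0.01,0],[0.2,0.16,0.012,0.004,0],[0.2,0.19,0.012,0.018,0],[0.2,0.207,0.012,0.026,0]]' 50
python3 plan.py '[[524.9,227.7,120.3,173.8],[535,226.6,98.5,173.8]]'
python3 - <<'E'
from fit import *
import cv2
cv2.imwrite('pics/q3.png',eyes.snapshot('scene')[:,:,::-1])
im=cv2.cvtColor(cv2.imread('pics/q3.png'),cv2.COLOR_BGR2HSV).astype(int)
q=np.load('q.npy');p=proj('scene',[pt(q,.067,0-0,.050)+0*q[:3],pt(q,.067-.007,0,.050)])
print(p)
c=p[1].round().astype(int);w=im[c[1]-14:c[1]+15,c[0]-16:c[0]+17]
m=((w[...,1]<50)&(w[...,2]>130)).astype(np.uint8)
n,l,s,ce=cv2.connectedComponentsWithStats(m);print([(s[i,4],(ce[i]+c-[16,14]).round(1)) for i in range(1,n) if s[i,4]>8])
E
```

```text
time: 23.88
eef_pos: [0.5252, 0.2278, 0.1209]
tcp_rot: [[-0.994, 0.11, 0.002], [0.11, 0.994, 0.0], [-0.002, 0.0, -1.0]]
wrist_force: [4.1, -0.6, 0.8]
opening: 0.34
gripper_force: 50.0
t 23.88 p [525.2 227.8 120.9] yaw 173.7 j [ 16.  30.  88.  -0.  62. -68.]
[524.9, 227.7, 120.3, 173.8] -> [ 0.003 -0.002  0.006 -0.001]
[535, 226.6, 98.5, 173.8] -> [-0.102 -0.     0.218 -0.   ]
[[446.9166 192.4994]
 [444.942  191.9242]]
[(np.int32(21), array([444.4, 180.2])), (np.int32(147), array([446.5, 192.6]))]
```

The slider force is good. The ring appears ~1.5 px up-slope of prediction, so I push 3 mm further down-slope before lowering, for margin at the contact.

```bash
python3 -m inch '[[0.2,0.015,0,0.007,0],[0.2,0.027,0,0.013,0],[0.2,0.007,0,0.055,0],[0.2,-0.013,0,0.1,0],[0.2,-0.033,0,0.142,0],[0.2,-0.053,0,0.185,0],[0.2,-0.072,0,0.226,0],[0.2,-0.072,0,0.228,0]]'
python3 -m inch '[[0.36,0,0,0.01,0],[0.4,0,0,0.02,0],[0.45,0,0,0.02,0],[0.45,0,0,0.02,0],[0.45,0,0,0.02,0],[0.45,0,0,0.02,0],[0.45,0,0,0.02,0],[0.45,0,0,-0.1,0]]'
python3 -m inch '[[0.45,0,0,-0.1,0],[0.45,0,0,-0.2,0],[0.45,0,0,-0.3,0],[0.45,0,0,-0.45,0],[0.45,0,0,-0.6,0],[0.45,0,0,-0.75,0],[0.45,0,0,-0.87,0],[0.45,0,0,-1,0]]'
python3 - <<'E'
from fit import *
import cv2
cv2.imwrite('pics/q4.png',eyes.snapshot('scene')[:,:,::-1]);cv2.imwrite('pics/q4t.png',eyes.snapshot('top')[:,:,::-1])
im=cv2.cvtColor(cv2.imread('pics/q4.png'),cv2.COLOR_BGR2HSV).astype(int)
q=np.load('q.npy')
for v in(.075,0):  # same measure for bay 1 (known home) and bay 2
    p=proj('scene',[pt(q,.067,v,.022)])[0];c=p.round().astype(int);w=im[c[1]-12:c[1]+13,c[0]-14:c[0]+15]
    for nm,m in(("white",(w[...,1]<50)&(w[...,2]>130)),("blue",(abs(w[...,0]-101)<10)&(w[...,1]>70))):
        y,x=np.nonzero(m);print(nm,p.round(1),len(x),(np.array([x.mean(),y.mean()])+c-[14,12]-p).round(1))
E
python3 plan.py '[[657.3,-257.2,90,77.8]]'
```

```text
time: 24.6
eef_pos: [0.5322, 0.2268, 0.0966]
tcp_rot: [[-0.994, 0.11, -0.001], [0.11, 0.994, -0.0], [0.001, -0.0, -1.0]]
wrist_force: [4.8, -0.5, 0.3]
opening: 0.334
gripper_force: 50.0
time: 25.27
eef_pos: [0.5306, 0.2266, 0.106]
tcp_rot: [[-0.994, 0.11, -0.004], [0.11, 0.994, -0.001], [0.004, -0.001, -1.0]]
wrist_force: [-0.1, -0.1, -0.6]
opening: 0.449
gripper_force: 0.0
time: 25.93
eef_pos: [0.5321, 0.227, 0.2093]
tcp_rot: [[-0.994, 0.11, 0.001], [0.11, 0.994, 0.0], [-0.001, 0.0, -1.0]]
wrist_force: [-0.7, 0.1, 0.0]
opening: 0.45
gripper_force: 0.0
white [482.7 200.1] 80 [2.  3.5]
blue [482.7 200.1] 71 [-7.2 -6. ]
white [447.6 207.1] 90 [2.6 3.7]
blue [447.6 207.1] 34 [-3.5 -5.9]
t 26.03 p [533.2 227.3 210.7] yaw 173.7 j [ 16.  26.  80.   0.  74. -68.]
[657.3, -257.2, 90, 77.8] -> [-1.765 -4.68   1.207  0.533]
```

```bash
python3 -m inch '[[0.5,-0.05,-0.125,0,0.036],[0.6,-0.1,-0.25,0,0.072],[0.6,-0.15,-0.375,0,0.108],[0.6,-0.2,-0.5,0,0.144],[0.6,-0.25,-0.625,0,0.18],[0.6,-0.3,-0.75,0,0.217],[0.6,-0.35,-0.875,0,0.254],[0.6,-0.4,-1,0,0.29]]'
python3 -m inch '[[0.6,-0.125,-0.04,0,0],[0.6,-0.25,-0.08,0,0],[0.6,-0.375,-0.11,0,0],[0.6,-0.5,-0.15,0,0],[0.6,-0.625,-0.19,0,0],[0.6,-0.75,-0.23,0,0],[0.6,-0.875,-0.26,0,0],[0.6,-1,-0.3,0,0]]'
python3 -m inch '[[0.6,-0.125,-0.04,0,0],[0.6,-0.25,-0.08,0,0],[0.6,-0.375,-0.11,0,0],[0.6,-0.5,-0.15,0,0],[0.6,-0.625,-0.19,0,0],[0.6,-0.75,-0.23,0,0],[0.6,-0.875,-0.26,0,0],[0.6,-1,-0.3,0,0]]'
python3 -m inch '[[0.6,-0.125,-0.04,0.03,0.03],[0.6,-0.25,-0.08,0.08,0.06],[0.6,-0.375,-0.11,0.16,0.09],[0.6,-0.5,-0.15,0.26,0.12],[0.6,-0.625,-0.19,0.36,0.15],[0.6,-0.75,-0.23,0.46,0.18],[0.6,-0.875,-0.26,0.56,0.21],[0.6,-1,-0.3,0.65,0.243]]'
python3 plan.py '[[657.3,-257.2,90,77.8],[657.3,-257.2,13,77.8]]'
python3 - <<'E'
from fit import *
import cv2
q=np.load('q.npy')
for n in("scene","top"):
    im=cv2.cvtColor(eyes.snapshot(n),cv2.COLOR_RGB2HSV).astype(int)
    cv2.imwrite(f'pics/q5{n}.png',cv2.cvtColor(im.astype(np.uint8),cv2.COLOR_HSV2BGR))
    for v in(.075,0,-.075):
        P=proj(n,[pt(q,u,v,.038) for u in(-.07,-.066,-.06,-.03,0,.03,.05,.06,.064,.068)]).round().astype(int)
        print(n,v,[tuple(im[y,x]) if 0 else f"{im[y,x,0]}/{im[y,x,1]}/{im[y,x,2]}" for x,y in P])
E
```

```text
time: 26.7
eef_pos: [0.5606, 0.1225, 0.2072]
tcp_rot: [[-0.518, 0.856, -0.001], [0.856, 0.518, 0.0], [0.0, -0.001, -1.0]]
wrist_force: [0.6, -0.1, 0.7]
opening: 0.598
gripper_force: 0.0
time: 27.37
eef_pos: [0.5879, 0.021, 0.2078]
tcp_rot: [[-0.523, 0.853, 0.0], [0.853, 0.523, 0.0], [-0.0, 0.0, -1.0]]
wrist_force: [0.1, -0.6, -0.4]
opening: 0.601
gripper_force: 0.0
time: 28.03
eef_pos: [0.6146, -0.0799, 0.2078]
tcp_rot: [[-0.522, 0.853, 0.0], [0.853, 0.522, 0.0], [0.0, 0.0, -1.0]]
wrist_force: [-0.9, 0.1, -0.8]
opening: 0.6
gripper_force: 0.0
time: 28.7
eef_pos: [0.641, -0.1808, 0.142]
tcp_rot: [[0.217, 0.976, -0.0], [0.976, -0.217, 0.0], [0.0, -0.0, -1.0]]
wrist_force: [-0.5, 1.1, 0.3]
opening: 0.604
gripper_force: 0.0
t 28.7 p [ 641.  -180.8  142. ] yaw 77.5 j [-22.  38.  69.   0.  72. -10.]
[657.3, -257.2, 90, 77.8] -> [-0.71   0.324  0.52  -0.002]
[657.3, -257.2, 13, 77.8] -> [ 0.    0.    0.77 -0.  ]
scene 0.075 ['5/61/50', '101/66/96', '100/78/95', '113/22/93', '105/32/96', '112/30/93', '97/66/96', '104/47/81', '102/84/100', '100/69/92']
scene 0 ['4/79/55', '4/79/55', '104/62/86', '99/44/98', '14/45/96', '103/71/108', '104/64/95', '102/72/96', '100/76/111', '101/79/103']
scene -0.075 ['15/132/60', '12/117/61', '6/88/58', '14/144/124', '14/157/122', '14/148/146', '12/100/56', '15/40/51', '20/57/54', '15/104/49']
top 0.075 ['99/104/66', '99/104/86', '99/98/91', '100/99/93', '98/106/89', '100/106/87', '99/100/87', '101/98/94', '100/74/90', '26/14/128']
top 0 ['100/74/31', '97/117/72', '100/100/92', '98/100/92', '99/102/90', '99/105/90', '99/97/87', '101/103/84', '99/73/91', '22/21/134']
top -0.075 ['165/20/25', '113/43/24', '18/144/76', '30/18/14', '105/23/22', '96/51/25', '140/38/20', '158/24/43', '113/18/57', '75/9/57']
```

Cells 1 and 2 have the same colour profile along their bays, so cell 2 is home as well. Picking up cell 3.

```bash
python3 -m inch '[[0.6,-0.09,0.04,0.05,0],[0.6,-0.18,0.08,0.1,0],[0.6,-0.28,0.12,0.16,0],[0.6,-0.38,0.17,0.22,0],[0.6,-0.48,0.22,0.3,0],[0.6,-0.6,0.27,0.38,0],[0.6,-0.71,0.324,0.45,-0.002],[0.6,-0.71,0.324,0.52,-0.002]]'
python3 -m inch '[[0.6,0,0,0.08,0],[0.6,0,0,0.18,0],[0.6,0,0,0.3,0],[0.6,0,0,0.42,0],[0.6,0,0,0.54,0],[0.6,0,0,0.66,0],[0.6,0,0,0.74,0],[0.6,0,0,0.765,0]]'
python3 -m inch '[[0.3,0,0,0,0],[0.2,0,0,0,0],[0.2,0,0,0,0],[0.2,0,0,0,0],[0.2,0,0,0,0],[0.2,0,0,0,0],[0.2,0,0,0,0],[0.2,0,0,0,0]]' 40
python3 -m inch '[[0.2,0,0,-0.05,0],[0.2,0,0,-0.12,0],[0.2,0,0,-0.25,0],[0.2,0,0,-0.4,0],[0.2,0,0,-0.55,0],[0.2,0,0,-0.7,0],[0.2,0,0,-0.85,0],[0.2,0,0,-1,0]]'
python3 wp.py 3
python3 plan.py '[[536.5,151,200,-6.2]]'
```

```text
time: 29.47
eef_pos: [0.6575, -0.259, 0.0895]
tcp_rot: [[0.207, 0.978, 0.0], [0.978, -0.207, -0.001], [-0.001, 0.0, -1.0]]
wrist_force: [-0.2, 0.4, -0.3]
opening: 0.6
gripper_force: 0.0
time: 30.13
eef_pos: [0.6565, -0.2552, 0.012]
tcp_rot: [[0.206, 0.979, -0.003], [0.979, -0.206, 0.002], [0.001, -0.003, -1.0]]
wrist_force: [-0.3, -0.1, -0.1]
opening: 0.6
gripper_force: 0.0
time: 30.8
eef_pos: [0.6589, -0.2564, 0.0156]
tcp_rot: [[0.206, 0.979, 0.004], [0.979, -0.206, -0.001], [-0.001, 0.004, -1.0]]
wrist_force: [5.3, -1.1, 3.4]
opening: 0.334
gripper_force: 40.0
time: 31.47
eef_pos: [0.6569, -0.2557, 0.1158]
tcp_rot: [[0.206, 0.979, -0.001], [0.979, -0.206, 0.0], [0.0, -0.001, -1.0]]
wrist_force: [0.7, -0.5, -2.9]
opening: 0.336
gripper_force: 40.0
press [536.5 151.  122.9]
lift [534.  151.3 128.3]
push [516.9 153.1 120.3]
in [526.9 152.   98.5]
home [534.9 151.2  97.9]
t 31.47 p [ 656.9 -255.7  115.8] yaw 78.1 j [-27.  44.  63.  -0.  73. -16.]
[536.5, 151, 200, -6.2] -> [ 3.732 -2.016 -0.842  0.468]
```

```bash
python3 -m inch '[[0.2,0.08,-0.06,-0.11,0.02],[0.2,0.2,-0.16,-0.22,0.04],[0.2,0.33,-0.26,-0.33,0.065],[0.2,0.46,-0.37,-0.44,0.09],[0.2,0.6,-0.48,-0.55,0.115],[0.2,0.74,-0.59,-0.66,0.14],[0.2,0.87,-0.7,-0.77,0.16],[0.2,1,-0.8,-0.85,0.182]]'
python3 -m inch '[[0.2,0.07,-0.1,0,0],[0.2,0.14,-0.21,0,0],[0.2,0.2,-0.31,0,0],[0.2,0.27,-0.42,0,0],[0.2,0.34,-0.52,0,0],[0.2,0.41,-0.62,0,0],[0.2,0.47,-0.73,0,0],[0.2,0.54,-0.83,0,0]]'
python3 -m inch '[[0.2,0.07,-0.1,0,0],[0.2,0.14,-0.21,0,0],[0.2,0.2,-0.31,0,0],[0.2,0.27,-0.42,0,0],[0.2,0.34,-0.52,0,0],[0.2,0.41,-0.62,0,0],[0.2,0.47,-0.73,0,0],[0.2,0.54,-0.83,0,0]]'
python3 -m inch '[[0.2,0.07,-0.1,0,0.035],[0.2,0.14,-0.21,0,0.07],[0.2,0.2,-0.31,0,0.106],[0.2,0.27,-0.42,0,0.142],[0.2,0.34,-0.52,0,0.178],[0.2,0.41,-0.62,0,0.213],[0.2,0.47,-0.73,0,0.249],[0.2,0.54,-0.83,0,0.285]]'
python3 plan.py '[[536.5,151,149,-6.2],[536.5,151,122.9,-6.2]]'
```

```text
time: 32.13
eef_pos: [0.5989, -0.1408, 0.2012]
tcp_rot: [[0.705, 0.709, 0.0], [0.709, -0.705, -0.0], [0.0, 0.0, -1.0]]
wrist_force: [0.2, 0.3, -2.4]
opening: 0.336
gripper_force: 40.0
time: 32.8
eef_pos: [0.5782, -0.0436, 0.1991]
tcp_rot: [[0.703, 0.712, -0.001], [0.712, -0.703, 0.0], [-0.0, -0.001, -1.0]]
wrist_force: [0.6, 0.1, -2.3]
opening: 0.337
gripper_force: 40.0
time: 33.47
eef_pos: [0.5571, 0.0531, 0.1993]
tcp_rot: [[0.703, 0.711, -0.0], [0.711, -0.703, 0.0], [0.0, -0.0, -1.0]]
wrist_force: [0.1, 0.2, -3.1]
opening: 0.339
gripper_force: 40.0
time: 34.13
eef_pos: [0.5359, 0.1499, 0.1993]
tcp_rot: [[0.994, -0.109, -0.0], [-0.109, -0.994, 0.0], [-0.0, -0.0, -1.0]]
wrist_force: [0.2, -0.1, -2.4]
opening: 0.339
gripper_force: 40.0
t 34.13 p [535.9 149.9 199.3] yaw -6.3 j [  8.  24.  85.   0.  71. 104.]
[536.5, 151, 149, -6.2] -> [ 0.005 -0.012  0.503 -0.   ]
[536.5, 151, 122.9, -6.2] -> [ 0.    -0.     0.261 -0.   ]
```

```bash
python3 -m inch '[[0.2,0.005,-0.012,0.02,0],[0.2,0.005,-0.012,0.08,0],[0.2,0.005,-0.012,0.16,0],[0.2,0.005,-0.012,0.24,0],[0.2,0.005,-0.012,0.32,0],[0.2,0.005,-0.012,0.38,0],[0.2,0.005,-0.012,0.44,0],[0.2,0.005,-0.012,0.5,0]]'
python3 -m inch '[[0.2,0,0,0.04,0],[0.2,0,0,0.08,0],[0.2,0,0,0.12,0],[0.2,0,0,0.16,0],[0.2,0,0,0.2,0],[0.2,0,0,0.24,0],[0.2,0,0,0.266,0],[0.2,0,0,0.266,0]]'
python3 plan.py '[[536.5,151,122.9,-6.2]]'
python3 -m inch '[[0.2,-0.025,0,-0.054,0],[0.2,-0.025,0,-0.054,0],[0.2,-0.055,0,-0.04,0],[0.2,-0.09,0,-0.024,0],[0.2,-0.12,0,-0.01,0],[0.2,-0.15,0,0.004,0],[0.2,-0.18,0,0.018,0],[0.2,-0.197,0,0.026,0]]' 50
python3 plan.py '[[516.9,153.1,120.3,-6.2]]'
python3 - <<'E'
from fit import *
import cv2
im=cv2.cvtColor(eyes.snapshot('scene'),cv2.COLOR_RGB2HSV).astype(int)
q=np.load('q.npy');p=proj('scene',[pt(q,.060,-.075,.050)])[0]
c=p.round().astype(int);w=im[c[1]-14:c[1]+15,c[0]-16:c[0]+17]
m=((w[...,1]<50)&(w[...,2]>130)).astype(np.uint8)
n,l,s,ce=cv2.connectedComponentsWithStats(m);print(p,[(s[i,4],(ce[i]+c-[16,14]).round(1)) for i in range(1,n) if s[i,4]>8])
E
```

```text
time: 34.8
eef_pos: [0.5368, 0.1496, 0.1487]
tcp_rot: [[0.995, -0.104, -0.001], [-0.104, -0.995, 0.0], [-0.001, 0.0, -1.0]]
wrist_force: [-3.9, 0.6, 1.3]
opening: 0.338
gripper_force: 40.0
time: 35.47
eef_pos: [0.5372, 0.1498, 0.1223]
tcp_rot: [[0.995, -0.104, 0.0], [-0.104, -0.995, 0.0], [0.0, -0.0, -1.0]]
wrist_force: [-1.2, -0.2, 1.1]
opening: 0.341
gripper_force: 40.0
t 35.47 p [537.2 149.8 122.3] yaw -5.9 j [  8.  29.  90.   0.  61. 104.]
[536.5, 151, 122.9, -6.2] -> [-0.008 -0.011 -0.006  0.001]
time: 36.13
eef_pos: [0.5176, 0.152, 0.1203]
tcp_rot: [[0.995, -0.104, 0.001], [-0.104, -0.995, 0.0], [0.001, -0.0, -1.0]]
wrist_force: [5.0, 0.6, 0.9]
opening: 0.336
gripper_force: 50.0
t 36.13 p [517.6 152.  120.3] yaw -5.9 j [  8.  27.  94.   0.  59. 104.]
[516.9, 153.1, 120.3, -6.2] -> [-0.008 -0.01  -0.     0.001]
[408.2865 198.9878] [(np.int32(31), array([409. , 187.3])), (np.int32(151), array([408.2, 199.4]))]
```

Ring is within 0.5 px of prediction. Small correction, then lower, release and retreat.

```bash
python3 -m inch '[[0.2,-0.01,-0.005,0.003,0],[0.2,-0.02,-0.01,0.006,0],[0.2,0,-0.01,0.05,0],[0.2,0.02,-0.01,0.094,0],[0.2,0.04,-0.01,0.138,0],[0.2,0.06,-0.01,0.18,0],[0.2,0.079,-0.01,0.222,0],[0.2,0.079,-0.01,0.222,0]]'
python3 -m inch '[[0.36,0,0,0.01,0],[0.4,0,0,0.02,0],[0.45,0,0,0.02,0],[0.45,0,0,0.02,0],[0.45,0,0,0.02,0],[0.45,0,0,0.02,0],[0.45,0,0,0.02,0],[0.45,0,0,-0.1,0]]'
python3 -m inch '[[0.45,0,0,-0.1,0],[0.45,0,0,-0.2,0],[0.45,0,0,-0.3,0],[0.45,0,0,-0.45,0],[0.45,0,0,-0.6,0],[0.45,0,0,-0.75,0],[0.45,0,0,-0.87,0],[0.45,0,0,-1,0]]'
python3 -m inch '[[0.45,0,0.12,0,0],[0.45,0,0.25,0,0],[0.45,0,0.37,0,0],[0.45,0,0.5,0,0],[0.45,0,0.62,0,0],[0.45,0,0.75,0,0],[0.45,0,0.87,0,0],[0.45,0,1,0,0]]'
python3 -m inch '[[0.45,-0.1,0.12,0,0],[0.45,-0.2,0.25,0,0],[0.45,-0.3,0.37,0,0],[0.45,-0.4,0.5,0,0],[0.45,-0.5,0.62,0,0],[0.45,-0.5,0.75,0,0],[0.45,-0.5,0.87,0,0],[0.45,-0.5,1,0,0]]'
python3 - <<'E'
from fit import *
import cv2
q=np.load('q.npy')
for n in("scene","top"):
    im=cv2.cvtColor(eyes.snapshot(n),cv2.COLOR_RGB2HSV).astype(int)
    for v in(.075,0,-.075):
        P=proj(n,[pt(q,u,v,.038) for u in(-.07,-.066,-.06,-.03,0,.03,.05,.06,.064,.068)]).round().astype(int)
        print(n,v,[f"{im[y,x,0]}/{im[y,x,1]}/{im[y,x,2]}" for x,y in P])
        p=proj(n,[pt(q,.067,v,.022)])[0];c=p.round().astype(int);w=im[c[1]-8:c[1]+9,c[0]-10:c[0]+11]
        y,x=np.nonzero((w[...,1]<50)&(w[...,2]>120));print(len(x),(np.array([x.mean(),y.mean()])+c-[10,8]-p).round(1))
E
```

```text
time: 36.85
eef_pos: [0.5255, 0.1519, 0.0967]
tcp_rot: [[0.995, -0.104, -0.001], [-0.104, -0.995, -0.0], [-0.001, 0.0, -1.0]]
wrist_force: [5.8, -0.8, -0.2]
opening: 0.337
gripper_force: 50.0
time: 37.52
eef_pos: [0.5239, 0.1518, 0.1062]
tcp_rot: [[0.995, -0.104, -0.004], [-0.104, -0.995, -0.001], [-0.004, 0.001, -1.0]]
wrist_force: [0.3, 0.1, 0.7]
opening: 0.449
gripper_force: 0.0
time: 38.18
eef_pos: [0.5254, 0.152, 0.2095]
tcp_rot: [[0.995, -0.104, 0.001], [-0.104, -0.995, 0.0], [0.001, -0.0, -1.0]]
wrist_force: [0.3, 0.2, -0.4]
opening: 0.447
gripper_force: 0.0
time: 38.85
eef_pos: [0.5148, 0.0511, 0.2077]
tcp_rot: [[0.995, -0.104, -0.0], [-0.104, -0.995, 0.0], [-0.0, -0.0, -1.0]]
wrist_force: [0.3, 0.4, -0.2]
opening: 0.449
gripper_force: 0.0
time: 39.52
eef_pos: [0.4545, -0.0429, 0.208]
tcp_rot: [[0.995, -0.104, 0.0], [-0.104, -0.995, 0.0], [0.0, -0.0, -1.0]]
wrist_force: [0.6, 0.3, -0.2]
opening: 0.449
gripper_force: 0.0
scene 0.075 ['5/87/50', '135/10/49', '4/34/53', '2/44/104', '5/47/104', '9/58/105', '100/68/83', '103/57/81', '99/80/92', '103/71/86']
46 [-0.6 -2.3]
scene 0 ['18/65/59', '18/65/59', '90/10/50', '10/26/89', '9/88/127', '95/70/87', '100/46/84', '104/63/89', '102/70/102', '101/78/95']
54 [-0.5 -1.8]
scene -0.075 ['9/72/57', '2/59/65', '0/26/60', '8/89/92', '100/57/81', '6/55/88', '100/60/76', '102/44/75', '103/71/93', '97/67/80']
46 [-1.5 -3.5]
top 0.075 ['101/105/39', '101/106/48', '99/96/61', '99/105/80', '101/101/78', '100/103/77', '99/106/84', '98/96/88', '100/82/87', '35/12/123']
13 [-1.1  1.2]
top 0 ['105/98/26', '103/103/47', '101/90/54', '100/105/80', '99/121/74', '102/104/83', '101/99/88', '98/102/80', '97/67/87', '30/18/130']
13 [0.2 1.6]
top -0.075 ['105/96/32', '97/115/51', '102/96/53', '100/99/80', '98/103/79', '98/95/78', '101/101/78', '100/103/77', '101/54/94', '36/11/117']
13 [0.5 1.6]
```

```bash
python3 -c "
from workcell import ticket
print(ticket.close_job())"
```

```text
the job is handed in; nothing more can be done
None
```

I loaded cells 1, 2 and 3 into bays 1, 2 and 3 in that order, + ends up against the contacts, and handed the job in at about 40 s. I confirmed cell 1 home by eye, cells 2 and 3 only by matching its image profile (the picture limit was used up), and the hand-in returned no verdict.

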